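# Find the rocking corner of the juicer stand and press its shim flat

### The job

The juicer's levelling stand has one corner that rocks: press down on the corners of its metal plate with a fingertip, one after another, until you find the one that gives. Then press the orange shim tab beside that corner down flat, leaving the other three tabs standing, and move away. Nothing is to be picked up, and the juicer's switch and the things around the stand stay as they are.

Things in the scene. Friction and masses are not known exactly. Their poses are not given: they have to be found in the camera images.
- tray: grey levelling tray of the juicer stand, fixed to the counter, 170 x 264 mm, 30 mm high; origin: centre of its underside on the counter; its x axis points away from the robot, y to the left, within 0.3 rad. An orange shim tab slopes up from it outboard (+y or -y) of each plate corner
- plate: square aluminium plate over the tray's middle, 150 x 150 x 12 mm, origin at its centre, top 51 mm above the counter. One corner, changing from run to run and not told by looking, dips 6 mm when pressed at its blue dot (spring, up to about 4.5 N, then a stop) and springs back level when let go; the other three are firm (under 1 mm)
- corner_a (a point): blue dot (18 mm across) on top of the plate at its corner a, near left (tray x -60 mm, y +60 mm); the place to press; the point is on the top face and moves with the plate
- corner_b (a point): blue dot (18 mm across) on top of the plate at its corner b, near right (x -60, y -60); the place to press; the point is on the top face and moves with the plate
- corner_c (a point): blue dot (18 mm across) on top of the plate at its corner c, far left (x +60, y +60); the place to press; the point is on the top face and moves with the plate
- corner_d (a point): blue dot (18 mm across) on top of the plate at its corner d, far right (x +60, y -60); the place to press; the point is on the top face and moves with the plate
- tab_a (a point): top face of orange shim tab a, beside corner a, where to press it, 34 mm out from its hinge. Tab 30 mm wide (tray x), 4 mm thick, reaching 42 mm outwards (in y) from a hinge 78 mm from the tray's middle and 33 mm above the counter; it stands up about 0.6 rad, free edge away from the plate. Flat, this point is 35 mm above the counter, 112 mm from the tray's middle in y
- shim_a (a joint): angle of shim tab a (rad): 0 to 0.06 standing up as found, 0.6 flat on the tray. A stiff hinge (about 4 N at the place to press) leaves it where it is put. Only the tab of the rocking corner goes flat; a tab beside a firm corner jams at about 0.3 and does not come back up
- tab_b (a point): top face of orange shim tab b, beside corner b, where to press it, 34 mm out from its hinge. Tab 30 mm wide (tray x), 4 mm thick, reaching 42 mm outwards (in y) from a hinge 78 mm from the tray's middle and 33 mm above the counter; it stands up about 0.6 rad, free edge away from the plate. Flat, this point is 35 mm above the counter, 112 mm from the tray's middle in y
- shim_b (a joint): angle of shim tab b (rad): 0 to 0.06 standing up as found, 0.6 flat on the tray. A stiff hinge (about 4 N at the place to press) leaves it where it is put. Only the tab of the rocking corner goes flat; a tab beside a firm corner jams at about 0.3 and does not come back up
- tab_c (a point): top face of orange shim tab c, beside corner c, where to press it, 34 mm out from its hinge. Tab 30 mm wide (tray x), 4 mm thick, reaching 42 mm outwards (in y) from a hinge 78 mm from the tray's middle and 33 mm above the counter; it stands up about 0.6 rad, free edge away from the plate. Flat, this point is 35 mm above the counter, 112 mm from the tray's middle in y
- shim_c (a joint): angle of shim tab c (rad): 0 to 0.06 standing up as found, 0.6 flat on the tray. A stiff hinge (about 4 N at the place to press) leaves it where it is put. Only the tab of the rocking corner goes flat; a tab beside a firm corner jams at about 0.3 and does not come back up
- tab_d (a point): top face of orange shim tab d, beside corner d, where to press it, 34 mm out from its hinge. Tab 30 mm wide (tray x), 4 mm thick, reaching 42 mm outwards (in y) from a hinge 78 mm from the tray's middle and 33 mm above the counter; it stands up about 0.6 rad, free edge away from the plate. Flat, this point is 35 mm above the counter, 112 mm from the tray's middle in y
- shim_d (a joint): angle of shim tab d (rad): 0 to 0.06 standing up as found, 0.6 flat on the tray. A stiff hinge (about 4 N at the place to press) leaves it where it is put. Only the tab of the rocking corner goes flat; a tab beside a firm corner jams at about 0.3 and does not come back up
- juicer: chrome electric juicer, 172 mm across, 256 mm high, fixed, to the left of the stand; origin: centre of its underside
- toggle (a joint): toggle switch at the juicer's base, rad: 0 off, 1.0 on
- cup_mid (a point): cobalt glass cup, 74 mm across, 90 mm high, loose; its centre
- lid_mid (a point): clear plastic juicer lid, 150 mm across, 64 mm high to its knob, loose; its centre
- sieve_mid (a point): steel sieve, 130 mm across, 50 mm high, with a handle reaching 160 mm from its centre, loose; centre of the bowl
- coaster: wooden coaster, 94 mm across, 9 mm thick, loose; origin: centre of its underside
- jar: amber glass jar, 60 mm across, 85 mm high, loose; origin: centre of its underside
- spoon: steel spoon, 170 mm long, lying along its own x, loose; origin near its middle
There are look-alikes about, which are no part of the job. What is shaped like the juicer but green is not meant.

How it is judged:
By the outcome, as a careful person would: the job done as asked, in the order asked, and still so for the second after the job is handed in, with the robot touching nothing.
It also fails if it takes over 48 s, if anything falls off the work surface, if the arm or the gripper's body presses on something with over 40 N, if the wrist force passes 120 N, or if a joint passes its speed limit or range.

### The arm

A 6-joint arm with a two-finger parallel gripper is mounted at the origin on the work surface. World frame = base frame: x ahead of the robot, y to its left, z up, the work surface at z = 0. Lengths are in mm, angles in rad, forces in N, time in s.
With the tool pointing down it reaches from about 350 to 875 mm from the base axis. Payload 4.2 kg.
Tool frame: the origin (TCP) lies on the mounting face of the last link; the fingertips stand 173 mm ahead of it and the grasp point (between the pads) lies 155 mm ahead of it (tcp_to_grasp is the distance from the TCP to the grasp point, in mm); z points along the fingers, y is the direction in which the jaws open and shut (so a half turn about z gives the same grasp; the last joint's range is limited). The gripper opens to 85 mm and grips with 20 to 120 N. Pads are 22 mm wide; open, the fingers measure 114 mm over their backs; the gripper's body (76 mm by 85 mm) begins 54 mm behind the grasp point. The pads swing forward as they close: fully open they stand 13 mm farther back than shut.
Start: joints at [1.484, 0.385, 0.008, 0, -1.194, -0.259], TCP at [211.811, 587.993, 404.712] pointing down, gripper open.
Joint ranges: [-3.14, 3.14], [-1.21, 2.06], [-1.07, 1.41], [-3.16, 2.05], [-2.99, -0.16], [-3.1, 3.1]. Speed limits (rad/s): [2.79, 2.79, 3.14, 3.14, 3.14, 3.14].

### API

Orientations are given as a unit quaternion [x, y, z, w].
In Python, from bench import * gives the robot as it stands. The module is installed in compiled form; this text tells all that it offers.
- The arm moves only by the tool apply_moves, never from a script. Its arguments are lists of equal length, an entry for each row: "fingers": the closure, from 0 (fully open) to 1 (shut); "dp": the shift along the world's x, y, z in cm, a list of three; "yaw": the turn about the world's z in degrees. A call has 1 to 10 rows; each row is the pose to reach, as a shift and turn from the pose measured when the call began; what a row does not reach only later rows make up. A row lasts 1/10 s, in which the tool goes at most 50 mm and 8.59 degrees, less where a joint would pass 70% of its speed; a pose out of reach is approached as far as the arm can. A call with a gripper value outside its range is refused whole. The fingers move at their own pace and stop on an object; the grip force is fixed at half the most. Time passes only in rows, so rows that repeat a pose let the fingers close. It gives the time, the measured TCP pose, the force and the opening at its end, in the units of the state.
- read_state(): the state, without advancing time (a new reading comes with each control period).
- get_image(name): name is "scene" or "top" or "wrist"; returns a dict with "color" (384x512x3 uint8, blue, green, red), "mtx" (3x3 intrinsics, pixels), "camera_from_world" (4x4, takes a point from world to camera coordinates); the wrist camera has in their place "tool_from_camera" (4x4, takes a point from camera to tool coordinates, whose origin is the TCP and whose axes are the flange's). Camera axes: x right, y down, z forward; pixel columns grow to the right and rows downward; lengths in mm; the calibration is good to about 2 mm. A picture is of the moment at which its call begins: read the wrist's pose just before it. There is no depth.
- job_done(): hands the job in, once; it reports no verdict.
The state is a dict: "clock": time; "joints": joint angles; "joint_vel": joint speeds; "joint_efforts": joint torques, N m; "position": TCP position; "ee_rot": TCP orientation; "contact_force": force on the tool from outside, world axes, zero at the start; "wrist_torque": the same for the moment, N m; "gripper_width": finger opening in mm.
Only numpy, scipy, OpenCV 4.12 (cv2) and the standard library are available. Lean on these libraries where they do the work, as an engineer would, in place of code of your own. Each camera call takes 0.05 s, during which the arm holds its last target. There are 200 camera calls.

## Working session

There is one attempt and no reset: what is moved stays moved. The work goes in short steps, Python scripts to look and compute and a tool call to move; the robot and the scene stay as the last step left them, time stands still between calls to the robot, and variables do not carry over. Pictures are saved under pics/ and viewed, about 8 in all and at most 12, crops included, and the job is handed in when it is done.

Besides the shell and the picture viewer there is one more tool, called after "Request:" as name(argument=value, ...) on one line, values as JSON. apply_moves: Moves the arm, as the interface text tells. Its arguments: {"type":"object","properties":{"fingers":{"type":"array","items":{"type":"number"}},"dp":{"type":"array","items":{"type":"array","items":{"type":"number"}}},"yaw":{"type":"array","items":{"type":"number"}}},"required":["fingers","dp","yaw"]}

```bash
mkdir -p pics; python3 - <<'E'
from bench import *
import cv2
for n in ("scene","top"):
    d=get_image(n); cv2.imwrite(f"pics/{n}0.png",d["color"])
s=read_state(); print(s["clock"],s["position"],s["ee_rot"],s["contact_force"],s["gripper_width"])
E
```

```text
0.1 [211.76280965 587.83462899 403.72887793] [ 9.85069863e-01 -1.72152296e-01 -1.25741720e-04  9.67543671e-04] [ 0.97140702 -0.40632205  0.90584796] 85.01814016688806
```

View pics/top0.png

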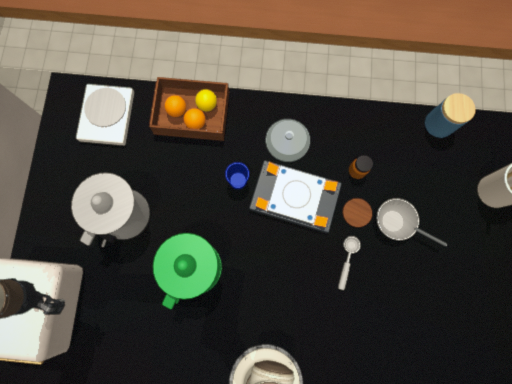

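View pics/scene0.png

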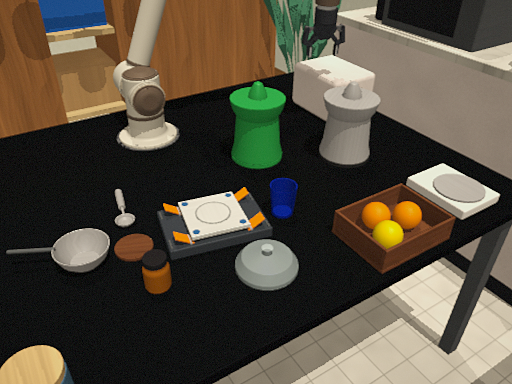

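The top view shows one stand with a white plate at (297,195), four blue dots near its corners and orange tabs at (272,169), (330,186), (262,204) and (321,221). The cup at (237,175), jar, coaster and lid are nearby. The fruit at (175-205,100-120) is also orange, and there is a green juicer at (187,266); neither is part of the job. Next I'll locate the dots and tabs.

```bash
cat > h.py <<'E'
from bench import *
import cv2, numpy as np
def ray(d,uv,z):
    M=np.array(d["camera_from_world"]);K=np.array(d["mtx"])
    R,t=M[:3,:3],M[:3,3]; o=-R.T@t
    v=R.T@np.linalg.inv(K)@np.array([uv[0],uv[1],1.])
    return o+v*(z-o[2])/v[2]
def blobs(img,lo,hi,box,amin):
    h=cv2.cvtColor(img,cv2.COLOR_BGR2HSV); m=cv2.inRange(h,lo,hi)
    k=np.zeros_like(m); x0,y0,x1,y1=box; k[y0:y1,x0:x1]=255
    n,_,st,c=cv2.connectedComponentsWithStats(m&k)
    return [(c[i],st[i,4]) for i in range(1,n) if st[i,4]>=amin]
E
python3 - <<'E'
from h import *
for n,box in (("top",(250,155,345,235)),("scene",(155,180,272,255))):
    d=get_image(n)
    for nm,lo,hi,z in (("blue",(95,90,50),(130,255,255),51),("orange",(8,150,120),(22,255,255),52)):
        for c,a in blobs(d["color"],lo,hi,box,4): print(n,nm,c.round(1),a,ray(d,c,z).round(1))
d=get_image("top");cv2.imwrite("pics/crop1.png",cv2.resize(d["color"][150:240,225:385],None,fx=5,fy=5,interpolation=cv2.INTER_CUBIC))
E
```

```text
top blue [283.3 170.8] 12 [650.6   1.3  51. ]
top blue [319.3 181.5] 14 [ 626.  -115.8   51. ]
top blue [272.5 205.9] 15 [532.9  26.4  51. ]
top blue [309.5 217.1] 15 [508.2 -92.   51. ]
top orange [271.9 168.2] 98 [655.4  38.5  52. ]
top orange [330.5 185.4] 116 [ 616.4 -151.9   52. ]
top orange [261.3 203.3] 100 [537.4  62.5  52. ]
top orange [344.  211.5] 10 [ 536.2 -198.5   52. ]
top orange [320.6 221.1] 115 [ 499.  -127.2   52. ]
scene blue [270.6 193.8] 50 [587.2 127.4  51. ]
scene blue [227.9 194.8] 12 [530.8  26.2  51. ]
scene blue [184.  203.8] 13 [506.4 -92.6  51. ]
scene blue [242.5 221. ] 16 [647.8   1.3  51. ]
scene blue [195.8 231.6] 20 [ 623.4 -116.4   51. ]
scene orange [240.9 193.5] 114 [545.4  58.4  52. ]
scene orange [170.3 208.3] 111 [ 506.7 -131.6   52. ]
scene orange [256.5 219.4] 143 [661.8  34.   52. ]
scene orange [248.7 229. ] 7 [683.3  -2.5  52. ]
scene orange [180.9 237.1] 134 [ 624.3 -156.2   52. ]
scene orange [193.2 242.2] 5 [ 656.  -139.2   52. ]
```

View pics/crop1.png

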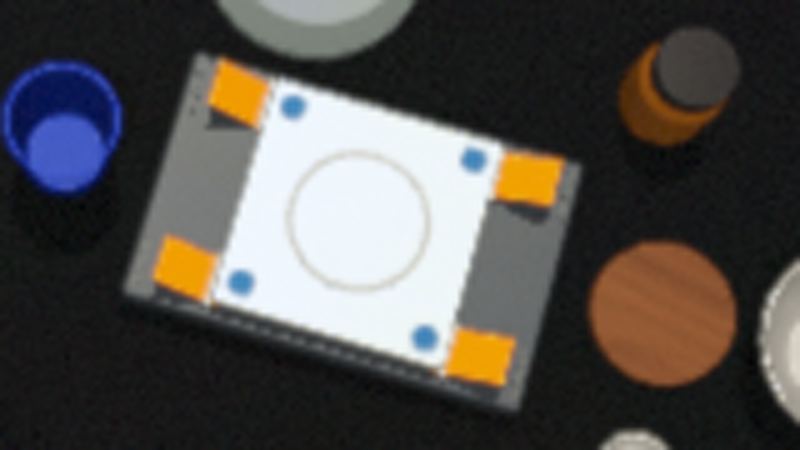

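The stand agrees in both views to within 3 mm. The dots are a(532,26), b(507,-92), c(649,1) and d(625,-116), spaced 120 mm as specified. The centre is (578,-45) and the yaw is -12°. I'll rise clear of the juicers, close the fingers and travel to corner a.

Request:
apply_moves(fingers=[1,1,1,1,1,1,1,1,1,1], dp=[[0,0,5],[0,0,10],[0,0,15],[0,0,17],[2.5,-4.3,17],[5,-8.7,17],[7.5,-13,17],[10,-17.4,17],[12.4,-21.7,17],[14.9,-26,17]], yaw=[0,0,0,0,7.7,7.7,7.7,7.7,7.7,7.7])

```text
clock: 1.25
position: [361.1, 325.8, 574.4]
ee_rot: [0.994, -0.105, 0.0, 0.0]
contact_force: [0.8, 0.4, 0.2]
gripper_width: 0.2
```

Request:
apply_moves(fingers=[1,1,1,1,1,1,1,1,1,1], dp=[[2.5,-4.3,0],[5,-8.6,0],[7.4,-13,0],[9.9,-17.3,0],[12.4,-21.6,-3],[14.8,-25.9,-6],[17.1,-30,-9],[17.1,-30,-14],[17.1,-30,-19],[17.1,-30,-24]], yaw=[0,0,0,0,0,0,0,0,0,0])

```text
clock: 2.25
position: [531.9, 24.8, 347.3]
ee_rot: [0.994, -0.106, 0.001, -0.0]
contact_force: [-0.4, 1.2, -0.3]
gripper_width: -0.2
```

Request:
apply_moves(fingers=[1,1,1,1,1,1,1], dp=[[0,0,-4],[0,0,-7],[0,0,-8],[0,0,-8.5],[0,0,-8.5],[0,0,-8.5],[0,0,-8.5]], yaw=[0,0,0,0,0,0,0])

```text
clock: 2.95
position: [532.4, 25.0, 263.9]
ee_rot: [0.994, -0.106, 0.002, -0.001]
contact_force: [-0.7, -0.4, -0.3]
gripper_width: -0.3
```

```bash
python3 - <<'E'
from h import *
s=read_state(); d=get_image("scene"); print(s["clock"],s["position"],s["contact_force"])
cv2.imwrite("pics/s1.png",cv2.resize(d["color"][130:270,130:330],None,fx=4,fy=4,interpolation=cv2.INTER_CUBIC))
E
```

```text
2.95 [532.40319826  25.0294956  263.91573898] [-0.66993487 -0.40138198 -0.27837296]
```

View pics/s1.png

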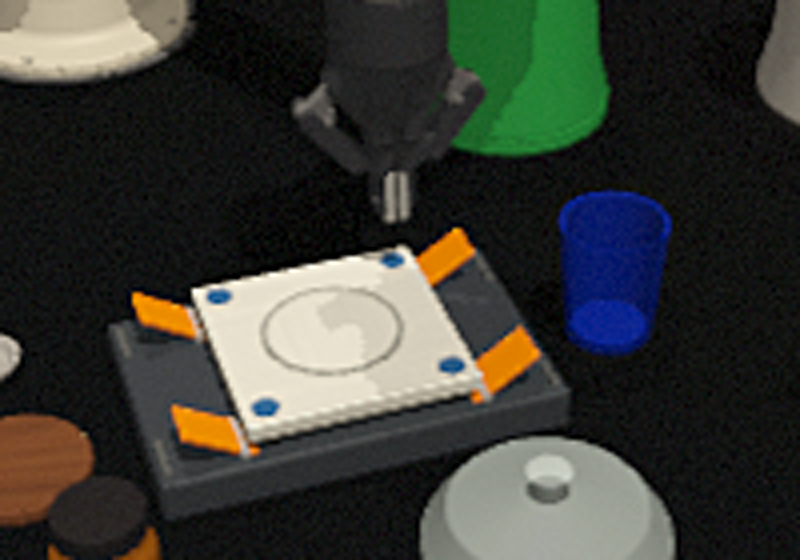

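The picture shows the closed fingertip 40 mm above dot a (391,260 in the crop), with all tabs standing. I'll press to about 3 mm below the nominal surface.

Request:
apply_moves(fingers=[1,1,1,1,1,1,1,1], dp=[[0,0,-2],[0,0,-3.3],[0,0,-3.7],[0,0,-4.0],[0,0,-4.1],[0,0,-4.2],[0,0,-4.3],[0,0,-4.3]], yaw=[0,0,0,0,0,0,0,0])

```text
clock: 3.8
position: [532.4, 25.1, 221.2]
ee_rot: [0.994, -0.106, 0.002, -0.001]
contact_force: [-0.2, 0.4, 2.8]
gripper_width: -0.1
```

Request:
apply_moves(fingers=[1,1,1], dp=[[0,0,-0.1],[0,0,-0.2],[0,0,-0.2]], yaw=[0,0,0])

```text
clock: 4.1
position: [532.5, 25.2, 219.4]
ee_rot: [0.994, -0.106, 0.003, -0.001]
contact_force: [-1.7, 1.3, 2.9]
gripper_width: -0.3
```

Request:
apply_moves(fingers=[1,1,1], dp=[[0,0,-0.15],[0,0,-0.3],[0,0,-0.3]], yaw=[0,0,0])

```text
clock: 4.4
position: [532.5, 25.3, 218.0]
ee_rot: [0.994, -0.105, 0.003, -0.001]
contact_force: [-5.5, 1.3, 13.9]
gripper_width: 0.2
```

```bash
python3 - <<'E'
from h import *
d=get_image("scene"); s=read_state(); print(s["clock"],s["position"],s["contact_force"])
cv2.imwrite("pics/s2.png",cv2.resize(d["color"][160:260,140:290],None,fx=5,fy=5,interpolation=cv2.INTER_CUBIC))
E
```

```text
4.45 [532.51087596  25.30746962 218.03056238] [-5.68831813  1.62574416 14.15098567]
```

View pics/s2.png

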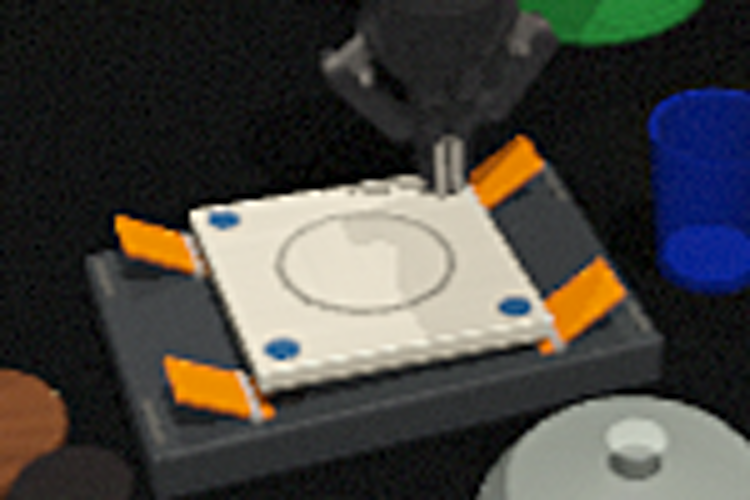

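Corner a gave about 6 mm: force was 2.8 to 2.9 N down to z 219.4, then 14 N at the stop at 218.0. The picture shows the tip on dot a with that corner dipped. I'll check one neighbour, b, for comparison.

Request:
apply_moves(fingers=[1,1,1,1,1,1,1,1,1,1], dp=[[0,0,2],[0,0,4],[-0.8,-4,4],[-1.7,-8,4],[-2.5,-11.8,4],[-2.5,-11.8,2],[-2.5,-11.8,1],[-2.5,-11.8,0.7],[-2.5,-11.8,0.45],[-2.5,-11.8,0.4]], yaw=[0,0,0,0,0,0,0,0,0,0])

```text
clock: 5.45
position: [507.0, -92.8, 223.5]
ee_rot: [0.995, -0.104, 0.001, 0.001]
contact_force: [-7.7, -3.4, 16.7]
gripper_width: -0.1
```

Corner b is firm: 16.7 N at the surface. So a is the rocking corner. The press point for tab a is at about (543,75). I'll lift, cross over and descend.

Request:
apply_moves(fingers=[1,1,1,1,1,1,1,1,1,1], dp=[[0,0,3],[0,0,6],[0.9,4.2,6],[1.8,8.4,6],[2.7,12.6,6],[3.6,16.8,6],[3.6,16.8,6],[3.6,16.8,4],[3.6,16.8,2.5],[3.6,16.8,2.5]], yaw=[0,0,0,0,0,0,0,0,0,0])

```text
clock: 6.45
position: [542.2, 75.6, 246.6]
ee_rot: [0.995, -0.104, -0.001, 0.002]
contact_force: [-1.5, 0.2, 0.1]
gripper_width: 0.0
```

```bash
python3 - <<'E'
from h import *
d=get_image("scene"); s=read_state(); print(s["clock"],s["position"],s["contact_force"])
cv2.imwrite("pics/s3.png",cv2.resize(d["color"][140:260,140:300],None,fx=5,fy=5,interpolation=cv2.INTER_CUBIC))
E
```

```text
6.5 [542.79996901  75.55014202 247.82739133] [-0.30565513 -0.26530273  0.02160721]
```

View pics/s3.png

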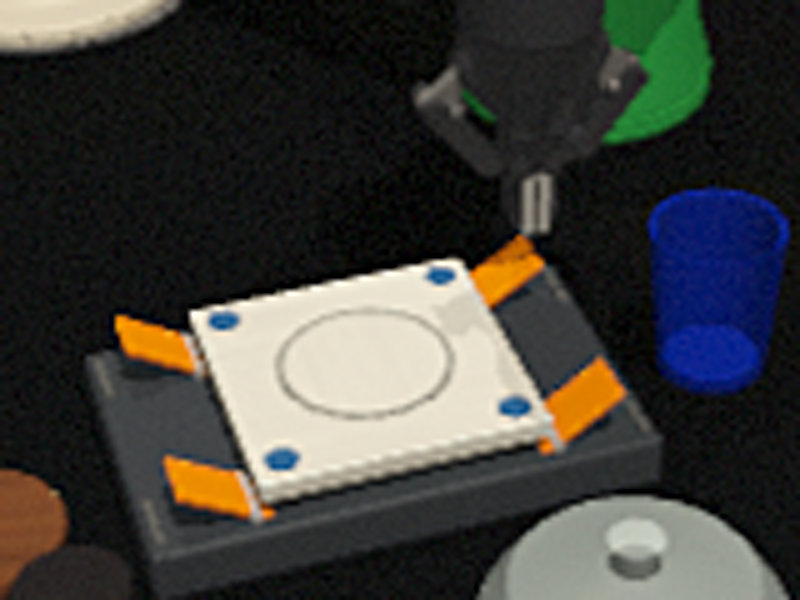

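The tip is just above tab a's free end (530,240 in the crop), and the plate has sprung back level. I'll press the tab down to 35 mm.

Request:
apply_moves(fingers=[1,1,1,1,1,1,1,1,1,1], dp=[[0,0,-1],[0,0,-1.5],[0,0,-2],[0,0,-2.5],[0,0,-3],[0,0,-3.4],[0,0,-3.7],[0,0,-3.9],[0,0,-4.0],[0,0,-4.05]], yaw=[0,0,0,0,0,0,0,0,0,0])

```text
clock: 7.5
position: [543.2, 75.7, 208.2]
ee_rot: [0.995, -0.103, 0.001, 0.001]
contact_force: [-0.6, 1.6, 10.8]
gripper_width: 0.3
```

Request:
apply_moves(fingers=[1,1,1], dp=[[0,0,-0.1],[0,0,-0.2],[0,0,-0.2]], yaw=[0,0,0])

```text
clock: 7.8
position: [543.3, 75.7, 208.1]
ee_rot: [0.995, -0.103, 0.001, 0.001]
contact_force: [-3.5, 3.2, 14.9]
gripper_width: -0.1
```

Firm stop at tip height 35 mm, so the tab is flat. I'll move up and away toward the robot side, clear of everything.

Request:
apply_moves(fingers=[1,1,1,1,1,1,1,1,1,1], dp=[[0,0,3],[0,0,7],[0,0,12],[0,0,17],[0,0,22],[-3,-4,24],[-6,-8,24],[-9,-12,24],[-10,-14,24],[-10,-14,24]], yaw=[0,0,0,0,0,0,0,0,0,0])

```text
clock: 8.8
position: [440.4, -66.8, 447.2]
ee_rot: [0.994, -0.105, -0.001, 0.002]
contact_force: [0.7, -0.3, 0.6]
gripper_width: -0.0
```

```bash
python3 - <<'E'
from h import *
d=get_image("scene"); s=read_state(); print(s["clock"],s["position"],s["contact_force"])
cv2.imwrite("pics/s4.png",cv2.resize(d["color"][140:300,100:313],None,fx=3.7,fy=3.7,interpolation=cv2.INTER_CUBIC))
E
```

```text
8.85 [441.57090288 -65.75059538 447.2247833 ] [ 1.14425006 -0.24576504  0.04761972]
```

View pics/s4.png

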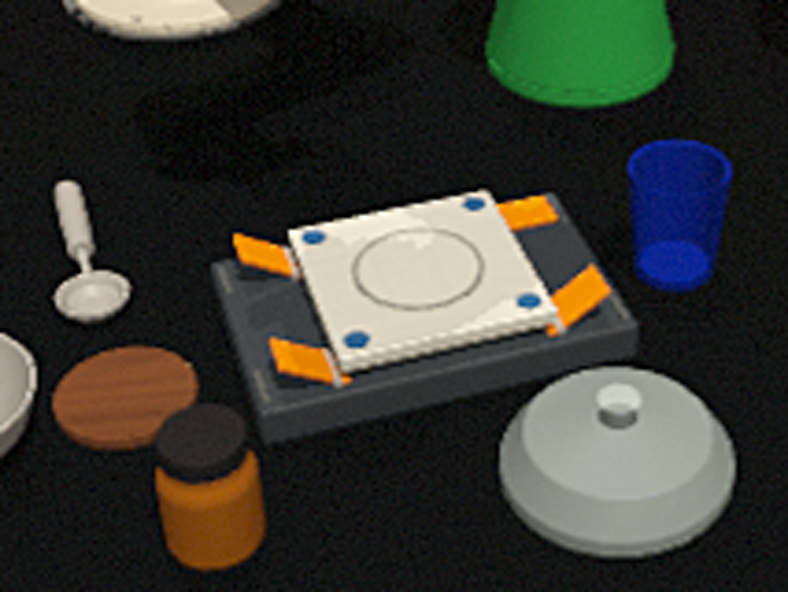

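Tab a (528,212) lies flat. The tabs at (262,254), (305,360) and (582,298) are still standing, and the surrounding items have not moved.

```bash
python3 -c "
from bench import *
print(job_done())"
```

```text
the job is handed in; nothing more can be done
None
```

The job is handed in: corner a (near left) is the one that rocks, and its shim tab a is now pressed flat.

- **Finding the corner:** Pressing corner a met only about 3 N as it dipped some 6 mm, then hit a stop at 14 N. I pressed corner b afterwards for comparison and it was firm, at 16.7 N right at the surface. I did not press c or d, because a had already given.
- **Pressing the tab:** Tab a went down to a firm stop at about 35 mm, the height given for flat, with about 15 N on it.
- **Last checks:** The final picture, taken with the arm well clear, shows tab a flat and b, c and d standing. The plate looked level, and the cup, lid, jar, coaster and spoon were where they started. The juicer's switch was not in that picture, but the arm never went near it. The clock read 8.9 s, and no check failed or disagreed.

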